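# Clad the bee-house roof with overlapping strips

## Task

Finish cladding the bee house's roof from the eave upwards. Take the full-length strip out of the rack, lay it down flat on the table and let go, then take it again by its two long edges and lay it on the roof above the nailed eave strip, overlapping it, with its bottom edge along the first pencil line; then lay the narrower strip from the table above it in the same way, with its bottom edge along the second line. Both must end flat, square and centred between the edge trims; leave the offcut and everything else on the table where it is.

Things in the scene. Friction and masses are not known exactly. Their poses are not given: they have to be found in the camera images.
- house: Wooden bee house, fixed to the table, 125 x 208 mm footprint, about 185 mm high at its highest; origin at the centre of its underside, z up. x points from the low (eave) side, which is nearest the robot, to the high side with the cane openings; y runs along the roof's width.
- roof: Roof, part of the house. x up the slope of the strips (15 degrees), y level along the eave, z square out of their faces. Origin: middle of the bottom edge, underside, of the nailed eave strip (x 0 to 62, y -82 to 82, z 0 to 8 mm), 70 mm to the low side of the house's origin and 122 mm above the table. Each strip lies parallel on the one below. Trims stand along both sides, 184 mm apart inside.
- middle_line (a point): Middle of the pencil line for the middle strip: the middle of that strip's bottom long edge (underside corner) belongs here. In the roof's frame: x 40, y 0, z 8 mm. Axes as the roof's. The line is black, marked across both side trims.
- top_line (a point): Middle of the pencil line for the top strip, likewise: in the roof's frame x 80, y 0, z 16 mm. Axes as the roof's.
- rack: Wooden dowel rack, fixed, base 176 (x) x 150 (y) x 12 mm; three slots along y at x = -55, 0 and +55 mm, each between two pairs of dowels at y = -48 and +48 mm, reaching 48 mm above the table. Origin: centre of the underside. Strips stand on their long edge on the base.
- middle_strip: Plain wooden strip, 164 x 62 x 8 mm, about 45 g, loose; it stands on its long edge in one of the rack's slots, its top 74 mm above the table. Origin: its centre. y along its 164 mm length, x through its 8 mm thickness, z across its 62 mm width (up while it stands). Both faces and both long edges are alike: either may go up.
- top_strip: Narrower plain wooden strip, 164 x 48 x 8 mm, about 35 g, loose, lying flat on the table. Origin: its centre. y along its 164 mm length, x across its 48 mm width, z through its 8 mm thickness. Either face and edge may go up.
- offcut: Bystander: short offcut, 110 x 62 x 8 mm, standing in another slot of the rack; origin at its centre, axes as the middle strip's.
- dish_a: Bystander: a round clear dish, 95 mm across, 17 high. Origin on its underside.
- dish_b: Bystander: another round clear dish, 95 mm across, 17 high. Origin on its underside.
- jar: Bystander: a closed glass jar, 64 mm across, 85 high. Origin on its underside.
- brush: Bystander: a hand brush lying down, 190 mm long. Origin on its underside.
- magnifier: Bystander: a magnifying glass lying flat, about 165 mm long. Origin on its underside.
- log: Bystander: a short log piece, 90 mm long, 60 across. Origin on its underside.
- cone: Bystander: a pine cone standing up, 55 mm across, 60 high. Origin on its underside.
Things that resemble listed ones, but are neither listed nor needed, are in the scene too. Leave any red look-alike of the top_strip alone.

How it is judged:
By the outcome, as a careful person would: the job done as asked, in the order asked, and still so for the second after the job is handed in, with the robot touching nothing.
It also fails if it takes over 72 s, if anything falls off the work surface, if the arm or the gripper's body presses on something with over 40 N, if the wrist force passes 120 N, or if a joint passes its speed limit or range.

## Robot

A 6-joint arm with a two-finger parallel gripper is mounted at the origin on the work surface. World frame = base frame: x ahead of the robot, y to its left, z up, the work surface at z = 0. Lengths are in m, angles in rad, forces in N, time in s.
With the tool pointing down it reaches from about 0.35 to 0.85 m from the base axis. Payload 8.1 kg.
Tool frame: the origin (TCP) lies on the mounting face of the last link; the fingertips stand 186 mm ahead of it and the grasp point (between the pads) lies 167 mm ahead of it; z points along the fingers, y is the line along which they close (so a half turn about z gives the same grasp; the last joint's range is limited). The gripper opens to 93 mm and grips with 3 to 60 N. Pads are 15 mm wide; open, the fingers measure 128 mm over their backs; the gripper's body (75 mm by 188 mm) begins 65 mm behind the grasp point.
Start: joints at [1.096, 0.13, 1.488, -0, 1.523, -0.085], TCP at [0.228, 0.555, 0.405] pointing down, gripper open.
Joint ranges: [-2.96, 2.96], [-0.89, 2.26], [0.02, 2.5], [-1.34, 4.48], [0, 2.73], [-2.66, 2.66]. Speed limits (rad/s): [2.39, 2.39, 2.79, 3.14, 3.14, 3.14].

## Interface

Orientations are given as a rotation vector (axis times angle).
In Python, from plant import read_state, read_camera, camera_params, close_job gives the robot as it stands. The module is installed in compiled form; this text tells all that it offers.
- The arm moves only by the tool servo_tool, never from a script. Its argument "increments" is a list of rows, each an object with "slide": the shift along the tool's x, y, z in mm, a list of three; "dr": the turn, a rotation vector about the tool's x, y, z in rad, a list of three; "jaw": the closure, from 0 (fully open) to 1 (shut). In form: [{"slide": [x, y, z], "dr": [ax, ay, az], "jaw": jaw}, ...]. A call has 1 to 20 rows; each row is the pose to reach, as a shift and turn from the pose commanded when the call began, along the tool's axes at that moment; what a row does not reach only later rows make up. A row lasts 1/10 s, in which the tool goes at most 50 mm and 8.59 degrees, less where a joint would pass 70% of its speed; a pose out of reach is approached as far as the arm can. A call with a gripper value outside its range is refused whole. The fingers move at their own pace and stop on an object; "force" is the grip in N (left out, the last holds). Time passes only in rows, so rows that repeat a pose let the fingers close. It gives the time, the measured TCP pose, the force, the opening and the grip force at its end, in the units of the state.
- read_state(): the state, without advancing time (a new reading comes with each control period).
- read_camera(name): name is "scene" or "top"; returns (picture, depth): 400x640x3 uint8, red, green, blue; 400x640 float32, m along the optical axis (not along the pixel's ray), 0 where there is no reading.
- camera_params(name): a dict with "fx", "fy", "cx", "cy" (pixels), "k1" (the pictures are not rectified: a ray, as slopes to the right and down, at radius r is drawn at 1 + k1 r^2 times it, then the intrinsics apply), "rvec" (rotation vector, rad) and "tvec" (3), from world to camera coordinates, as OpenCV has them. Camera axes: x right, y down, z forward; pixel columns grow to the right and rows downward; lengths in m; the calibration is good to about 2 mm. A picture is of the moment at which its call begins. camera_params takes no time and is no camera call.
- close_job(): hands the job in; it is judged then, once.
The state is a dict: "t": time; "q": joint angles; "dq": joint speeds; "joint_torque": joint torques, N m; "tool_pos": TCP position; "orientation": TCP orientation; "force": force on the tool from outside, world axes, zero at the start; "wrist_torque": the same for the moment, N m; "opening": finger opening in m; "gripper_force": force on a finger pad.
Only numpy, scipy, OpenCV 4.12 (cv2) and the standard library are available. Lean on these libraries where they do the work, as an engineer would, in place of code of your own. Each camera call takes 0.05 s, during which the arm holds its last target. There are 200 camera calls.

## Working session

There is one attempt and no reset: what is moved stays moved. The work goes in short steps, Python scripts to look and compute and a tool call to move; the robot and the scene stay as the last step left them, time stands still between calls to the robot, and variables do not carry over. Pictures are saved under pics/ and viewed, at most 10 in all, crops included, and the job is handed in when it is done.

Besides the shell and the picture viewer there is one more tool, called as name([rows], argument=value, ...), one row to a line, values as JSON. servo_tool: Moves the arm, as the interface text tells. Its arguments: {"type":"object","properties":{"increments":{"type":"array"},"force":{"type":"number"}},"required":["increments"]}

```bash
mkdir -p pics; cat > h.py <<'E'
import numpy as np, cv2
from scipy.spatial.transform import Rotation as R
from plant import read_state, read_camera, camera_params
def cam(n):
    p=camera_params(n); p['Rm']=R.from_rotvec(p['rvec']).as_matrix(); p['t']=np.array(p['tvec']).ravel(); 
    p['K']=np.array([[p['fx'],0,p['cx']],[0,p['fy'],p['cy']],[0,0,1.]]); p['d']=np.array([p['k1'],0,0,0]); return p
def world(p,dep):  # full cloud HxWx3
    h,w=dep.shape; v,u=np.mgrid[:h,:w].astype(np.float64)
    s=cv2.undistortPoints(np.stack([u.ravel(),v.ravel()],1)[:,None],p['K'],p['d']).reshape(h,w,2)
    c=np.dstack([s[...,0]*dep,s[...,1]*dep,dep]); W=(c-p['t'])@p['Rm']; W[dep<=0]=np.nan; return W
def proj(p,X): return cv2.projectPoints(np.atleast_2d(X).astype(float),np.array(p['rvec'],float),p['t'],p['K'],p['d'])[0].reshape(-1,2)
def shoot(n,f=None):
    im,d=read_camera(n); p=cam(n)
    if f: cv2.imwrite('pics/%s.png'%f,im[...,::-1])
    return im,d,p,world(p,d)
E
python3 - <<'E'
from h import *
for n in('scene','top'):
    im,d,p,W=shoot(n,n+'0'); np.savez(n+'0.npz',im=im,d=d,W=W)
    print(n,p['fx'],p['k1'],-p['Rm'].T@p['t'],p['Rm'].round(2).tolist())
E
```

```text
scene 501.59632923642107 -0.05973991631926492 [1.20642117 0.26781275 1.1735527 ] [[-0.32, 0.95, -0.02], [0.76, 0.24, -0.61], [-0.57, -0.21, -0.8]]
top 420.3899577586914 -0.08826526768673884 [ 0.37543599 -0.01704485  1.20448362] [[0.0, -1.0, -0.03], [-1.0, -0.0, -0.08], [0.08, 0.03, -1.0]]
```

View pics/top0.png

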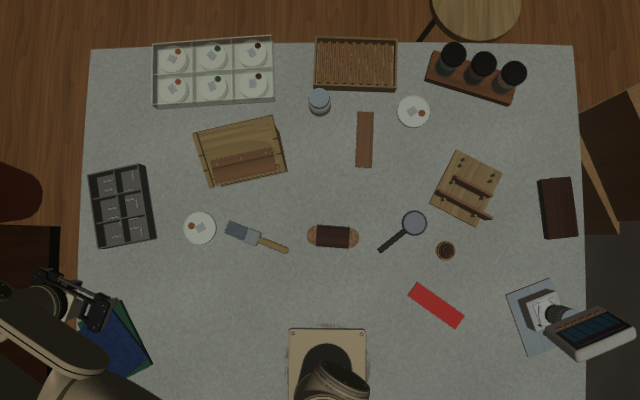

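View pics/scene0.png

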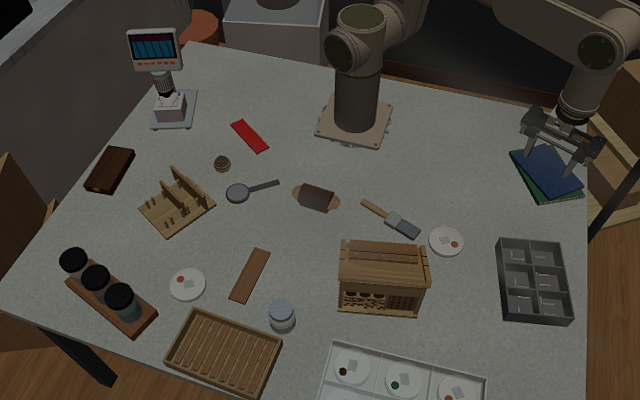

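The top view shows the rack at about (467,187), with two standing strips: one at (463,205), nearer the robot, and one at (472,188). The plain brown strip lies at (365,140), the red look-alike at (436,305), and the house at (240,152).

Candidates are as follows. For the middle strip, the rack pieces at (463,205) and (472,188), where the longer one is the one I want. For the top strip, brown (365,140) against red (436,305), so I choose brown. Next I'll measure and check the rack in one crop.

```bash
cat > m.py <<'E'
from h import *
T=np.load('top0.npz');S=np.load('scene0.npz')
a=cv2.resize(T['im'][140:235,425:510],None,fx=4.5,fy=4.5,interpolation=2)
b=cv2.resize(T['im'][105:195,185:295],None,fx=3.6,fy=3.6,interpolation=2)
c=np.zeros((max(a.shape[0],b.shape[0]),a.shape[1]+b.shape[1],3),np.uint8);c[:a.shape[0],:a.shape[1]]=a;c[:b.shape[0],a.shape[1]:]=b
cv2.imwrite('pics/crop1.png',np.clip(c[...,::-1]*1.5,0,255).astype(np.uint8))
def rect(P):
    (x,y),(w,h),an=cv2.minAreaRect((P[:,:2]*1000).astype(np.float32)); return (round(x,1),round(y,1)),(round(w,1),round(h,1)),round(an,1)
for n,D,box in(('top',T,(140,235,425,510)),('scene',S,(155,245,130,220))):
    W=D['W'][box[0]:box[1],box[2]:box[3]]
    m=((W[...,2]>.060)&(W[...,2]<.085)).astype(np.uint8)
    k,l,st,_=cv2.connectedComponentsWithStats(m)
    for i in range(1,k):
        if st[i,4]>8: print(n,'rack z~74',st[i,4],rect(W[l==i]),W[l==i][:,2].mean())
    m=((W[...,2]>.008)&(W[...,2]<.016)).astype(np.uint8); print(n,'base',rect(W[m>0]))
for n,D,box in(('top',T,(105,175,350,380)),('scene',S,(240,310,220,275))):
    W=D['W'][box[0]:box[1],box[2]:box[3]]; m=(W[...,2]>.005)&(W[...,2]<.014); 
    k,l,st,_=cv2.connectedComponentsWithStats(m.astype(np.uint8)); i=1+st[1:,4].argmax()
    print(n,'top strip',rect(W[l==i]),W[l==i][:,2].mean(), 'table z',np.nanmedian(W[...,2]))
for n,D,box in(('top',T,(105,195,185,295)),('scene',S,(230,325,330,435))):
    W=D['W'][box[0]:box[1],box[2]:box[3]]; m=(W[...,2]>.10)&(W[...,2]<.2); P=W[m]
    print(n,'house',rect(P),'z',np.percentile(P[:,2],[1,50,99]))
E
python3 m.py
```

```text
top rack z~74 155 ((504.3, -399.8), (108.9, 8.8), 62.2) 0.07120859181751632
top rack z~74 241 ((455.8, -373.6), (163.2, 9.4), 62.1) 0.07162241790435596
top base ((474.3, -382.1), (159.3, 243.7), 63.4)
scene rack z~74 196 ((457.3, -376.2), (169.1, 10.3), 62.3) 0.07203254477951
scene rack z~74 138 ((506.3, -400.6), (113.6, 10.5), 60.8) 0.07173548963103339
scene base ((480.8, -439.7), (322.3, 292.2), 17.9)
top top strip ((647.5, -105.8), (48.8, 161.5), 87.7) 0.007957982567037895 table z 0.0022615197404878087
scene top strip ((650.1, -104.1), (55.9, 165.4), 87.6) 0.0085299118983777 table z 0.0014646159963202104
top house ((584.6, 226.4), (143.3, 210.0), 12.3) z [0.10645495 0.14409263 0.17828096]
scene house ((585.5, 225.6), (146.9, 207.7), 12.7) z [0.10339672 0.14372118 0.17981137]
```

View pics/crop1.png

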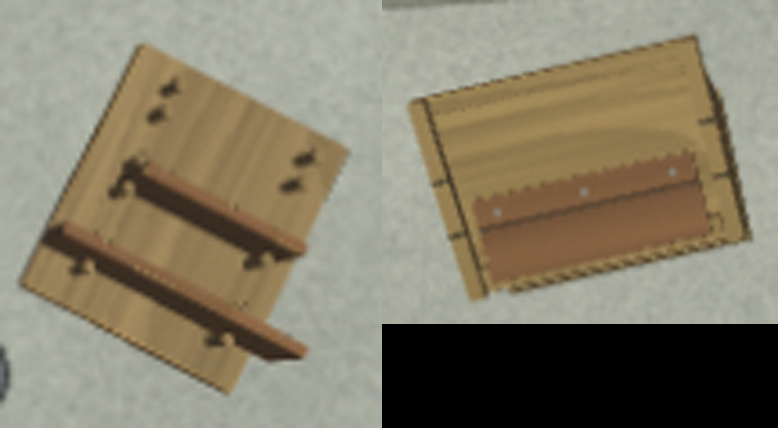

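The crop shows the long strip, about 163 mm, in the slot nearest the robot at crop (170,290). The 109 mm offcut is in the middle slot at crop (215,210), so the choice holds. The line ticks on the house trims are also visible, at crop (440,183)/(705,120) and (455,237)/(720,177).

Next I'll refine the house pose and work out the first move.

```bash
cat >> h.py <<'E'
def axes(yaw,tilt=0,az=None):
    """tool frame: z down, y horizontal at yaw(deg); tilt about x so that z leans toward +y (deg)"""
    y=np.array([np.cos(np.radians(yaw)),np.sin(np.radians(yaw)),0]); z=np.array([0,0,-1.]); x=np.cross(y,z)
    M=np.stack([x,y,z],1); return M@R.from_rotvec([-np.radians(tilt),0,0]).as_matrix()
def plan(M,g,s=None,off=167):
    """slide(mm), dr for grasp point g (mm) with tool axes M"""
    s=s or read_state(); M0=R.from_rotvec(s['orientation']).as_matrix(); p0=np.array(s['tool_pos'])*1000
    p=np.array(g)-off*M[:,2]; return (M0.T@(p-p0)).round(1).tolist(), R.from_matrix(M0.T@M).as_rotvec().round(4).tolist()
def house(hx,hy,yaw):
    c,s=np.cos(np.radians(yaw)),np.sin(np.radians(yaw)); H=np.array([[c,-s,0],[s,c,0],[0,0,1.]])
    a=np.radians(15); Q=np.array([[np.cos(a),0,-np.sin(a)],[0,1,0],[np.sin(a),0,np.cos(a)]])
    return H@Q, np.array([hx,hy,0])+H@np.array([-70,0,122.])
E
cat > hs.py <<'E'
from h import *
T=np.load('top0.npz');S=np.load('scene0.npz')
s=read_state(); print(R.from_rotvec(s['orientation']).as_matrix().round(3).tolist(),s['opening'],s['q'])
for n,D,box in(('top',T,(105,195,185,295)),('scene',S,(230,290,330,435))):
    W=D['W'][box[0]:box[1],box[2]:box[3]]*1000; im=D['im'][box[0]:box[1],box[2]:box[3]].astype(float)
    hx,hy,yaw=583,226,12.5
    for it in range(4):
        Rr,o=house(hx,hy,yaw); P=(W-o)@Rr
        red=(im[...,0]/(im[...,1]+1)>1.27)&(abs(P[...,2]-8)<6)&(abs(P[...,0]-31)<45)&(abs(P[...,1])<95)
        (x,y),(w,h),an=cv2.minAreaRect(P[red][:,:2].astype(np.float32))
        A=an if w>h else an-90; A=(A-90+90)%180-90  # long side direction vs y
        ex=np.percentile(P[red],[1,99],axis=0)
        if it<3:
            yaw+=A if abs(A)<10 else 0; dx,dy=x-31,y; c,s_=np.cos(np.radians(yaw)),np.sin(np.radians(yaw)); hx+=c*dx-s_*dy; hy+=s_*dx+c*dy
    print(n,'eave',red.sum(),(x,y),(w,h),an,ex.round(1).tolist(),'house',hx,hy,yaw)
    # dark ticks on trims
    g=im.sum(2); sd=(abs(P[...,1])>91)&(abs(P[...,1])<112)&(P[...,2]>-5)&(P[...,2]<45)&(P[...,0]>-5)&(P[...,0]<125)
    for sg in(1,-1):
        m=sd&(P[...,1]*sg>0)
        b=[(k,round(float(g[m&(abs(P[...,0]-k)<2.5)].min()),0)) for k in range(0,121,4) if (m&(abs(P[...,0]-k)<2.5)).any()]
        print(n,'trim',sg,b,'z',np.median(P[m][:,2]),'y',np.percentile(P[m][:,1],[2,98]).round(1))
E
python3 hs.py; python3 -c "
from h import *
for y in(-28,152): print(y,plan(axes(y),[456.5,-375,160]))"
```

```text
[[-0.925, 0.38, -0.001], [0.38, 0.925, -0.002], [0.0, -0.002, -1.0]] 0.09293163563088477 [ 1.09562202e+00  1.31107245e-01  1.48917777e+00 -1.55169697e-05
  1.52300751e+00 -8.53649351e-02]
top eave 1393 (31.00031089782715, 0.00011444091796875) (60.32284927368164, 163.3205108642578) 5.312565463100327e-06 [[1.5, -79.6, 2.8], [60.3, 79.2, 11.5]] house 591.1468406100144 226.968367660641 12.63928049209062
top trim 1 [(0, 176.0), (4, 163.0), (8, 178.0), (12, 144.0), (16, 133.0), (20, 142.0), (24, 129.0), (28, 153.0), (32, 138.0), (36, 149.0), (40, 119.0), (44, 131.0), (48, 131.0), (52, 126.0), (56, 129.0), (60, 122.0), (64, 139.0), (68, 116.0), (72, 135.0), (76, 111.0), (80, 107.0), (84, 113.0), (88, 139.0), (92, 119.0), (96, 144.0), (100, 123.0), (104, 150.0), (108, 126.0), (112, 155.0), (116, 127.0), (120, 158.0)] z 10.215665050238371 y [ 91.2 104.4]
top trim -1 [(0, 217.0), (4, 178.0), (8, 166.0), (12, 217.0), (16, 168.0), (20, 168.0), (24, 178.0), (28, 131.0), (32, 131.0), (36, 161.0), (40, 117.0), (44, 188.0), (48, 169.0), (52, 132.0), (56, 182.0), (60, 168.0), (64, 135.0), (68, 199.0)
[... 617 characters left out ...]
, 262.0), (96, 215.0), (100, 215.0), (104, 217.0), (112, 264.0), (116, 238.0), (120, 210.0)] z 12.864184516247693 y [91.4 93.4]
scene trim -1 [(0, 230.0), (4, 215.0), (8, 189.0), (12, 183.0), (16, 183.0), (20, 233.0), (24, 237.0), (28, 183.0), (32, 184.0), (36, 133.0), (40, 193.0), (44, 214.0), (48, 188.0), (52, 188.0), (56, 174.0), (60, 163.0), (64, 231.0), (68, 231.0), (72, 201.0), (76, 171.0), (80, 160.0), (84, 231.0), (88, 237.0), (92, 229.0), (96, 230.0), (100, 224.0), (104, 224.0), (108, 234.0), (112, 220.0), (116, 224.0), (120, 225.0)] z 8.245565278640541 y [-111.6  -91.4]
-28 ([-564.8, -773.1, 78.0], [-0.0014, 0.0013, 1.6697])
152 ([-564.8, -773.1, 78.0], [-0.0013, -0.0014, -1.4719])
```

The house comes out at (591, 227) mm with a 12.6° yaw, and the ticks match x = 40 and 80. Now the approach move.

```bash
python3 -c "
from h import *
print(plan(axes(20),[520,60,240])); print(plan(axes(-28),[456.5,-375,150]))"
```

```text
([-458.2, -346.7, -2.7], [-0.0016, 0.0006, 0.8319])
([-564.8, -773.0, 88.0], [-0.0014, 0.0013, 1.6697])
```

servo_tool([
  {"slide":[-229,-173,-1],"dr":[0,0,0.41],"jaw":0.6},
  {"slide":[-458,-347,-3],"dr":[0,0,0.83],"jaw":0.6},
  {"slide":[-458,-347,-3],"dr":[0,0,0.83],"jaw":0.6},
  {"slide":[-458,-347,-3],"dr":[0,0,0.83],"jaw":0.6},
  {"slide":[-458,-347,-3],"dr":[0,0,0.83],"jaw":0.6},
  {"slide":[-458,-347,-3],"dr":[0,0,0.83],"jaw":0.6},
  {"slide":[-458,-347,-3],"dr":[0,0,0.83],"jaw":0.6},
  {"slide":[-458,-347,-3],"dr":[0,0,0.83],"jaw":0.6},
  {"slide":[-458,-347,-3],"dr":[0,0,0.83],"jaw":0.6},
  {"slide":[-458,-347,-3],"dr":[0,0,0.83],"jaw":0.6},
  {"slide":[-458,-347,-3],"dr":[0,0,0.83],"jaw":0.6},
  {"slide":[-565,-773,88],"dr":[0,0,1.67],"jaw":0.6},
  {"slide":[-565,-773,88],"dr":[0,0,1.67],"jaw":0.6},
  {"slide":[-565,-773,88],"dr":[0,0,1.67],"jaw":0.6},
  {"slide":[-565,-773,88],"dr":[0,0,1.67],"jaw":0.6},
  {"slide":[-565,-773,88],"dr":[0,0,1.67],"jaw":0.6},
  {"slide":[-565,-773,88],"dr":[0,0,1.67],"jaw":0.6},
  {"slide":[-565,-773,88],"dr":[0,0,1.67],"jaw":0.6},
  {"slide":[-565,-773,88],"dr":[0,0,1.67],"jaw":0.6},
  {"slide":[-565,-773,88],"dr":[0,0,1.67],"jaw":0.6},
])

```text
t: 2.1
tool_pos: [0.4579, -0.3594, 0.3194]
orientation: [-2.693, -1.617, 0.0]
force: [0.7, -0.5, 0.2]
opening: 0.0371
gripper_force: 0.0
```

```bash
cat >> h.py <<'E'
import json,os
def log():
    s=read_state(); open('log.jsonl','a').write(json.dumps({k:np.array(s[k]).tolist() for k in('q','tool_pos','orientation','t')})+'\n'); return s
E
python3 -c "
from h import *
s=log();print(s['tool_pos'],s['dq']);print(plan(axes(-27.9),[456.5,-375,110]))"
```

```text
[ 0.45794672 -0.35944984  0.31937257] [-0.70270844  0.7294712  -0.6067236   0.00388627 -0.13188943 -0.700124  ]
([-14.4, 6.0, 42.4], [-0.0004, -0.0002, -0.0023])
```

servo_tool([
  {"slide":[0,0,0],"dr":[0,0,0],"jaw":0.6},
  {"slide":[0,0,0],"dr":[0,0,0],"jaw":0.6},
  {"slide":[0,0,0],"dr":[0,0,0],"jaw":0.6},
])

```text
t: 2.4
tool_pos: [0.4589, -0.3567, 0.3201]
orientation: [-2.692, -1.618, -0.0]
force: [0.4, -0.4, 0.4]
opening: 0.0375
gripper_force: 0.0
```

```bash
python3 - <<'E'
from h import *
s=log();print(s['tool_pos'],abs(s['dq']).max());print(plan(axes(-27.9),[456.5,-375,100]))
im,d,p,W=shoot('scene')
im2,d2,p2,W2=shoot('top')
M=R.from_rotvec(s['orientation']).as_matrix()
def fing(W):
  P=((W*1000-np.array(s['tool_pos'])*1000)@M); 
  # tips: tool z 150..186
  m=(abs(P[...,0])<25)&(abs(P[...,1])<60)&(P[...,2]>120)&(P[...,2]<190); 
  return P[m]
for n,w in(('scene',W),('top',W2)):
  f=fing(w); print(n,len(f), [f[f[:,1]*g>0].min(0).round(1).tolist()+f[f[:,1]*g>0].max(0).round(1).tolist() for g in(1,-1) if (f[:,1]*g>0).any()])
  w=w*1000
  m=(w[...,2]>62)&(w[...,2]<82)&(abs(w[...,0]-456)<60)&(abs(w[...,1]+375)<90)
  q=w[m]; print(n,'strip',len(q),q.mean(0) if len(q) else '', cv2.minAreaRect(q[:,:2].astype(np.float32)))
cv2.imwrite('pics/c2.png',cv2.resize(im[120:250,120:260],None,fx=4,fy=4,interpolation=2)[...,::-1])
E
```

```text
[ 0.45892709 -0.3567358   0.32005548] 0.018425200039356656
([-17.3, 6.5, 53.0], [-0.0005, -0.0006, -0.0017])
scene 228 [[-9.1, 18.5, 123.9, 14.1, 36.7, 184.6], [-14.1, -34.8, 120.6, 12.4, -15.9, 187.4]]
scene strip 238 [ 475.96336498 -382.0148296    72.79876628] ((481.7226257324219, -387.46624755859375), (167.1582794189453, 64.19772338867188), 64.18709564208984)
top 14 [[4.9, 17.3, 130.9, 11.1, 29.3, 184.5]]
top strip 112 [ 477.55709036 -342.82258218   71.85855422] ((478.6861267089844, -385.39422607421875), (163.4054718017578, 60.31943130493164), 62.40524673461914)
```

View pics/c2.png

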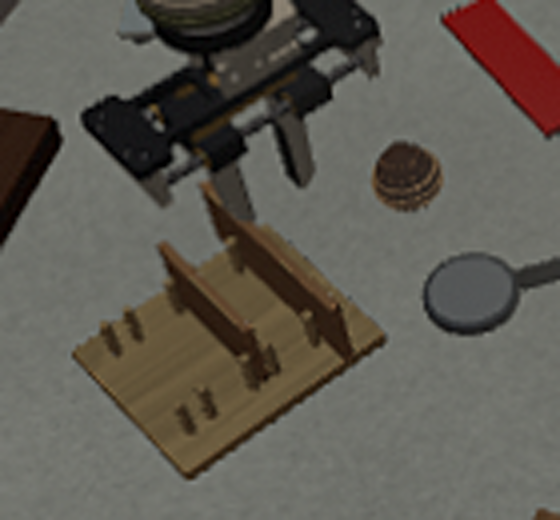

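The crop shows the open fingers, at about (230,190) and (295,150), roughly 20 mm short along the long strip and clear of the offcut. I'll align, descend and grip.

servo_tool([
  {"slide":[-17,6.5,20],"dr":[0,0,0],"jaw":0.6},
  {"slide":[-17,6.5,45],"dr":[0,0,0],"jaw":0.6},
  {"slide":[-17,6.5,65],"dr":[0,0,0],"jaw":0.6},
  {"slide":[-17,6.5,82],"dr":[0,0,0],"jaw":0.6},
  {"slide":[-17,6.5,91],"dr":[0,0,0],"jaw":0.6},
  {"slide":[-17,6.5,91],"dr":[0,0,0],"jaw":0.6},
  {"slide":[-17,6.5,91],"dr":[0,0,0],"jaw":0.95},
  {"slide":[-17,6.5,91],"dr":[0,0,0],"jaw":0.95},
  {"slide":[-17,6.5,91],"dr":[0,0,0],"jaw":0.95},
  {"slide":[-17,6.5,91],"dr":[0,0,0],"jaw":0.95},
  {"slide":[-17,6.5,91],"dr":[0,0,0],"jaw":0.95},
  {"slide":[-17,6.5,91],"dr":[0,0,0],"jaw":0.95},
], force=20)

```text
t: 3.7
tool_pos: [0.4567, -0.3759, 0.2299]
orientation: [2.692, 1.617, 0.0]
force: [-0.5, 0.3, 4.2]
opening: 0.0078
gripper_force: 20.0
```

```bash
python3 - <<'E'
from h import *
s=log();print(s['tool_pos'],s['q'],s['gripper_force'],s['opening'],s['force'])
print(plan(axes(-28),[456.5,-375,62]))
E
```

```text
[ 0.45671247 -0.37586402  0.22988382] [-7.75270251e-01  2.56125081e-01  1.67733121e+00  1.76346573e-05
  1.20702763e+00 -2.86159041e-01] 19.99932110309601 0.007820516797705922 [-0.53404278  0.31019594  4.2271905 ]
([0.7, -0.6, 0.9], [0.0011, 0.0003, -0.0004])
```

Gripped: the opening is 7.8 mm at 20 N. Lift.

servo_tool([
  {"slide":[0,0,-15],"dr":[0,0,0],"jaw":0.95},
  {"slide":[0,0,-35],"dr":[0,0,0],"jaw":0.95},
  {"slide":[0,0,-60],"dr":[0,0,0],"jaw":0.95},
  {"slide":[0,0,-85],"dr":[0,0,0],"jaw":0.95},
  {"slide":[0,0,-110],"dr":[0,0,0],"jaw":0.95},
  {"slide":[0,0,-130],"dr":[0,0,0],"jaw":0.95},
  {"slide":[0,0,-140],"dr":[0,0,0],"jaw":0.95},
  {"slide":[0,0,-140],"dr":[0,0,0],"jaw":0.95},
])

```text
t: 4.5
tool_pos: [0.4568, -0.3759, 0.3715]
orientation: [2.69, 1.616, 0.001]
force: [0.7, -0.3, -0.3]
opening: 0.0081
gripper_force: 20.0
```

```bash
cat > kin.py <<'E'
from h import *
from scipy.optimize import least_squares
L=[json.loads(l) for l in open('log.jsonl')]
L.append(dict(q=[1.096,.1311,1.4892,0,1.523,-.085],tool_pos=[.228,.555,.405],orientation=[0]*3))
A=[];b=[]
for e in L:
    q=e['q'];r=np.hypot(*e['tool_pos'][:2]);z=e['tool_pos'][2];a=q[1];c=a+q[2];f=c+q[4]
    # unknown a1,h1,L1,L2,off,L6
    A+= [[1,0,np.sin(a),np.sin(c),-np.cos(c),np.sin(f)],[0,1,np.cos(a),np.cos(c),np.sin(c),np.cos(f)]]; b+=[r,z]
A=np.array(A);b=np.array(b); x,res,rk,sv=np.linalg.lstsq(A,b,rcond=1e-4); print(x.round(4),rk,sv.round(4),abs(A@x-b).max())
E
python3 - <<'E'
from h import *
s=log();print(s['tool_pos'],s['opening'],s['q'].round(3))
exec(open('kin.py').read())
im,d,p,W=shoot('top'); im2,d2,p2,W2=shoot('scene')
M=R.from_rotvec(s['orientation']).as_matrix()
for n,w in(('top',W),('scene',W2)):
  P=(w*1000-np.array(s['tool_pos'])*1000)@M
  m=(abs(P[...,1])<8)&(P[...,2]>145)&(P[...,2]<225)&(abs(P[...,0])<95)&(abs(P[...,0])>20)
  print(n,m.sum(),P[m].min(0).round(1),P[m].max(0).round(1),'bottom mean')
E
```

```text
[ 0.45680893 -0.37590695  0.37145176] 0.008128059074443389 [-0.775  0.123  1.557 -0.     1.458 -0.286]
[-0.0007  0.2929  0.3697  0.5564 -0.0617  0.1658] 6 [4.4608e+00 3.1675e+00 1.9460e-01 1.6780e-01 4.8900e-02 2.8000e-03] 0.0005793130517854905
top 247 [-80.5  -6.1 152.1] [ 83.1   4.3 219.5] bottom mean
scene 269 [-76.7  -5.1 152.9] [ 86.4   5.  219.7] bottom mean
```

```bash
python3 - <<'E'
from h import *
u=np.array([np.sin(np.radians(42)),0,np.cos(np.radians(42))])
f=np.array([468,-20,0])
print(plan(axes(0),[490,-20,170])); print(plan(axes(0,-42),f+50.5*u+[0,0,25])); print(plan(axes(0,-42),f+50.5*u+[0,0,3]))
T=np.load('top0.npz')['W']*1000
def ext(m,n): P=T[m]; print(n,np.nanpercentile(P,[1,99],axis=0).round(0).tolist())
m=np.zeros(T.shape[:2],bool);m[215:260,300:365]=1; ext(m&(T[...,2]>10),'log')
m[:]=0;m[205:255,375:430]=1; ext(m&(T[...,2]>6),'mag')
E
```

```text
([329.6, -137.2, 31.6], [-0.0008, -0.0004, -0.4891])
([387.6, -28.0, 181.9], [0.7173, -0.1796, -0.4666])
([387.6, -28.0, 203.9], [0.7173, -0.1796, -0.4666])
log [[337.0, -83.0, 26.0], [398.0, 54.0, 62.0]]
mag [[328.0, -277.0, 6.0], [442.0, -148.0, 15.0]]
```

servo_tool([
  {"slide":[35,-15,3],"dr":[0,0,-0.06],"jaw":0.95},
  {"slide":[75,-30,8],"dr":[0,0,-0.12],"jaw":0.95},
  {"slide":[120,-50,12],"dr":[0,0,-0.18],"jaw":0.95},
  {"slide":[165,-69,16],"dr":[0,0,-0.25],"jaw":0.95},
  {"slide":[210,-88,20],"dr":[0,0,-0.32],"jaw":0.95},
  {"slide":[255,-107,24],"dr":[0,0,-0.38],"jaw":0.95},
  {"slide":[295,-123,28],"dr":[0,0,-0.44],"jaw":0.95},
  {"slide":[330,-137,32],"dr":[0,0,-0.489],"jaw":0.95},
  {"slide":[338,-122,53],"dr":[0.1,-0.025,-0.488],"jaw":0.95},
  {"slide":[346,-106,75],"dr":[0.2,-0.05,-0.487],"jaw":0.95},
  {"slide":[355,-90,97],"dr":[0.31,-0.078,-0.484],"jaw":0.95},
  {"slide":[363,-74,118],"dr":[0.41,-0.103,-0.48],"jaw":0.95},
  {"slide":[371,-58,140],"dr":[0.515,-0.129,-0.476],"jaw":0.95},
  {"slide":[380,-43,161],"dr":[0.615,-0.154,-0.472],"jaw":0.95},
  {"slide":[388,-28,182],"dr":[0.7173,-0.1796,-0.4666],"jaw":0.95},
  {"slide":[388,-28,182],"dr":[0.7173,-0.1796,-0.4666],"jaw":0.95},
  {"slide":[388,-28,182],"dr":[0.7173,-0.1796,-0.4666],"jaw":0.95},
])

```text
t: 6.3
tool_pos: [0.6129, -0.0198, 0.1838]
orientation: [-1.792, -1.792, 0.692]
force: [0.9, -0.2, 0.3]
opening: 0.0079
gripper_force: 20.0
```

```bash
python3 - <<'E'
from h import *
s=log();print(s['tool_pos'],s['opening'],s['q'].round(3),s['force'])
exec(open('kin.py').read())
u=np.array([np.sin(np.radians(42)),0,np.cos(np.radians(42))]);f=np.array([468,-20,0])
print(plan(axes(0,-42),f+50.5*u+[0,0,2]))
im,d,p,W=shoot('scene')
M=R.from_rotvec(s['orientation']).as_matrix()
P=(W*1000-np.array(s['tool_pos'])*1000)@M
m=(abs(P[...,1])<8)&(P[...,2]>150)&(P[...,2]<235)&(abs(P[...,0])<95)&(abs(P[...,0])>20)
print(m.sum(),P[m].min(0),P[m].max(0),'lowest world z',np.percentile(W[m][:,2],2))
cv2.imwrite('pics/c3.png',cv2.resize(im[120:320,200:460],None,fx=2.5,fy=2.5,interpolation=2)[...,::-1])
E
```

```text
[ 0.61293521 -0.01978925  0.18377288] 0.00792619633433358 [-0.096  0.744  1.211 -0.069  1.921 -0.095] [ 0.88587145 -0.23516785  0.29871435]
[ 0.      0.3198  0.3669  0.5559 -0.0606  0.1911] 6 [4.8605 3.4652 0.5339 0.2107 0.1884 0.0555] 0.0006154852023967927
([-0.2, 14.0, 14.5], [-0.0036, 0.0002, 0.0001])
160 [-81.70118722  -5.71423469 150.80864524] [ 83.58265721   3.34113002 217.87674205] lowest world z 0.028810060645316063
```

View pics/c3.png

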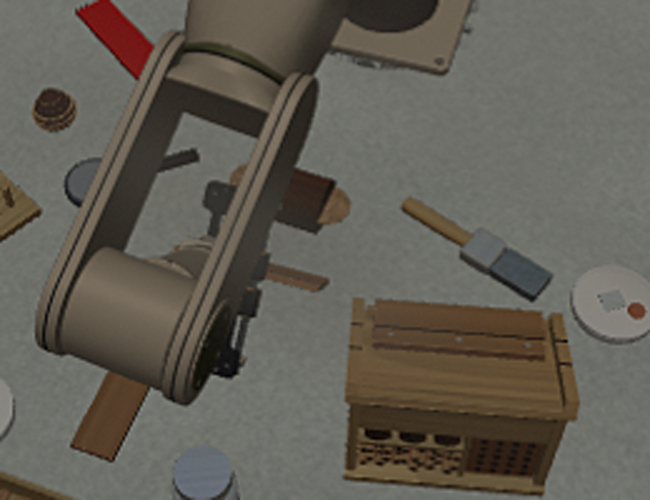

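The crop shows the tilted strip at (290,275), clear of the log at (310,195) and the house. The wrist stays above the top strip. Now I'll lower it to foot contact, open slightly and withdraw along the fingers.

servo_tool([
  {"slide":[0,5,5.2],"dr":[0,0,0],"jaw":0.95},
  {"slide":[0,10,10.4],"dr":[0,0,0],"jaw":0.95},
  {"slide":[0,13,13.5],"dr":[0,0,0],"jaw":0.95},
  {"slide":[0,14.5,15],"dr":[0,0,0],"jaw":0.95},
  {"slide":[0,14.5,15],"dr":[0,0,0],"jaw":0.95},
  {"slide":[0,14.5,15],"dr":[0,0,0],"jaw":0.95},
])

```text
t: 6.95
tool_pos: [0.6148, -0.02, 0.1666]
orientation: [-1.795, -1.795, 0.689]
force: [-0.4, 0.3, -1.2]
opening: 0.008
gripper_force: 20.0
```

servo_tool([
  {"slide":[0,1.5,1.6],"dr":[0,0,0],"jaw":0.95},
  {"slide":[0,2.2,2.4],"dr":[0,0,0],"jaw":0.95},
  {"slide":[0,2.2,2.4],"dr":[0,0,0],"jaw":0.95},
])

```text
t: 7.25
tool_pos: [0.6153, -0.02, 0.1645]
orientation: [-1.795, -1.795, 0.689]
force: [1.2, 0.1, 8.8]
opening: 0.0083
gripper_force: 20.0
```

Contact, 8.8 N up. Release and withdraw.

servo_tool([
  {"slide":[0,0,0],"dr":[0,0,0],"jaw":0.8},
  {"slide":[0,0,0],"dr":[0,0,0],"jaw":0.8},
  {"slide":[0,0,0],"dr":[0,0,0],"jaw":0.8},
  {"slide":[0,0,-8],"dr":[0,0,0],"jaw":0.8},
  {"slide":[0,0,-16],"dr":[0,0,0],"jaw":0.8},
  {"slide":[0,0,-24],"dr":[0,0,0],"jaw":0.8},
  {"slide":[0,0,-32],"dr":[0,0,0],"jaw":0.8},
  {"slide":[0,0,-40],"dr":[0,0,0],"jaw":0.8},
  {"slide":[0,0,-50],"dr":[0,0,0],"jaw":0.8},
  {"slide":[0,0,-70],"dr":[0,0,0],"jaw":0.8},
  {"slide":[0,0,-100],"dr":[0,0,0],"jaw":0.8},
  {"slide":[0,0,-120],"dr":[0,0,0],"jaw":0.8},
])

```text
t: 8.45
tool_pos: [0.6962, -0.0199, 0.2544]
orientation: [-1.796, -1.796, 0.688]
force: [-0.2, 0.1, -0.6]
opening: 0.0182
gripper_force: 0.0
```

```bash
cat > fs.py <<'E'
from h import *
def findflat(cx,cy,r=110,names=('top','scene'),zr=(.005,.014),save=None):
    out=[]
    for n in names:
        im,d,p,W=shoot(n); 
        if save: cv2.imwrite('pics/%s_%s.png'%(save,n),im[...,::-1])
        Wm=W*1000; m=(Wm[...,2]>zr[0]*1000)&(Wm[...,2]<zr[1]*1000)&(abs(Wm[...,0]-cx)<r)&(abs(Wm[...,1]-cy)<r)&(im[...,0]>1.2*im[...,1])
        k,l,st,_=cv2.connectedComponentsWithStats(m.astype(np.uint8)); i=1+st[1:,4].argmax()
        q=Wm[l==i]; print(n,len(q),cv2.minAreaRect(q[:,:2].astype(np.float32)),q[:,2].mean().round(1))
E
python3 - <<'E'
from fs import *
s=log();print(s['tool_pos'],s['force'],s['opening'])
findflat(500,-20,save='d')
E
```

```text
[ 0.69623468 -0.01989181  0.25442607] [-0.2232182   0.13872504 -0.57724784] 0.018243284186592365
top 208 ((588.2838134765625, -102.05455017089844), (41.537113189697266, 46.22494125366211), 0.05386451259255409) 7.8
scene 618 ((506.1328430175781, 10.476329803466797), (64.7524642944336, 105.4361572265625), 1.4830402135849) 8.8
```

```bash
python3 - <<'E'
from h import *
print(plan(axes(-20),[470,-270,240]))
E
```

```text
([-250.2, -270.0, 37.9], [-0.719, 0.1279, 0.3332])
```

servo_tool([
  {"slide":[-30,-40,5],"dr":[-0.09,0.016,0.042],"jaw":0.1},
  {"slide":[-62,-68,9],"dr":[-0.18,0.032,0.083],"jaw":0.1},
  {"slide":[-94,-101,14],"dr":[-0.27,0.048,0.125],"jaw":0.1},
  {"slide":[-125,-135,19],"dr":[-0.36,0.064,0.167],"jaw":0.1},
  {"slide":[-156,-169,24],"dr":[-0.45,0.08,0.208],"jaw":0.1},
  {"slide":[-188,-202,28],"dr":[-0.54,0.096,0.25],"jaw":0.1},
  {"slide":[-219,-236,33],"dr":[-0.63,0.112,0.292],"jaw":0.1},
  {"slide":[-250,-270,38],"dr":[-0.719,0.128,0.333],"jaw":0.1},
  {"slide":[-250,-270,38],"dr":[-0.719,0.128,0.333],"jaw":0.1},
  {"slide":[-250,-270,38],"dr":[-0.719,0.128,0.333],"jaw":0.1},
])

```text
t: 9.55
tool_pos: [0.4678, -0.2702, 0.4047]
orientation: [-2.573, -1.797, 0.006]
force: [0.7, -0.3, -0.7]
opening: 0.0837
gripper_force: 0.0
```

```bash
python3 - <<'E'
from fs import *
s=log();print(s['tool_pos'],s['opening'])
findflat(505,0,r=90,save='e'); findflat(648,-106,r=95)
for y in(0,1.0,180): print(plan(axes(y),[503,-18,100]))
E
```

```text
[ 0.46778373 -0.27024947  0.4047268 ] 0.08371037745996919
top 928 ((501.3958435058594, -14.111892700195312), (58.253997802734375, 151.45579528808594), 0.1192273274064064) 8.1
scene 953 ((505.7061767578125, -14.158645629882812), (64.81390380859375, 151.48558044433594), 0.3691764771938324) 8.9
top 730 ((647.4216918945312, -105.9202880859375), (47.4572868347168, 161.25897216796875), 87.42244720458984) 7.9
scene 904 ((649.9021606445312, -105.68251037597656), (49.67838668823242, 165.6066131591797), 87.73149108886719) 8.7
([247.2, -52.6, 136.4], [-0.0086, -0.001, -0.347])
([247.2, -52.6, 136.4], [-0.0086, -0.0011, -0.3644])
([247.2, -52.6, 136.4], [-0.0015, 0.0121, 2.7946])
```

View pics/e_top.png

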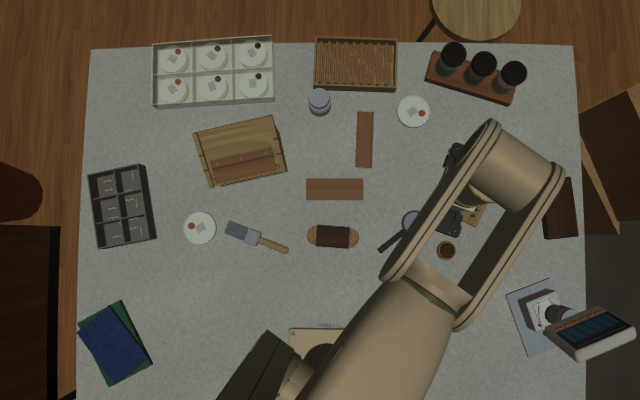

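The picture shows the full strip flat at (335,189), clear of everything, and the top strip undisturbed at (365,140). Now I'll regrip it by its long edges, with centre (503.5, -20.5).

servo_tool([
  {"slide":[45,-10,0],"dr":[0,0,-0.1],"jaw":0.1},
  {"slide":[90,-19,0],"dr":[0,0,-0.2],"jaw":0.1},
  {"slide":[135,-29,20],"dr":[-0.004,0,-0.3],"jaw":0.1},
  {"slide":[180,-38,50],"dr":[-0.008,0,-0.35],"jaw":0.1},
  {"slide":[220,-46,85],"dr":[-0.008,0,-0.35],"jaw":0.1},
  {"slide":[245,-51,120],"dr":[-0.008,0,-0.35],"jaw":0.1},
  {"slide":[245,-51,136],"dr":[-0.008,0,-0.35],"jaw":0.1},
  {"slide":[245,-51,136],"dr":[-0.008,0,-0.35],"jaw":0.1},
  {"slide":[245,-51,136],"dr":[-0.008,0,-0.35],"jaw":0.1},
])

```text
t: 10.65
tool_pos: [0.5041, -0.0214, 0.2684]
orientation: [2.218, 2.224, -0.0]
force: [0.3, -0.3, 0.4]
opening: 0.0837
gripper_force: 0.0
```

```bash
python3 - <<'E'
from h import *
s=log();print(s['tool_pos'],s['opening'],abs(s['dq']).max()); print(plan(axes(0.2),[503.5,-20.5,21.5]))
E
```

```text
[ 0.50409501 -0.02135861  0.26836964] 0.08365622608197382 0.029229127706261925
([0.9, -0.6, 79.9], [0.0004, 0.0007, -0.0007])
```

servo_tool([
  {"slide":[1,-0.6,25],"dr":[0,0,0],"jaw":0.1},
  {"slide":[1,-0.6,50],"dr":[0,0,0],"jaw":0.1},
  {"slide":[1,-0.6,68],"dr":[0,0,0],"jaw":0.1},
  {"slide":[1,-0.6,77],"dr":[0,0,0],"jaw":0.1},
  {"slide":[1,-0.6,80],"dr":[0,0,0],"jaw":0.1},
  {"slide":[1,-0.6,80],"dr":[0,0,0],"jaw":0.1},
  {"slide":[1,-0.6,80],"dr":[0,0,0],"jaw":0.5},
  {"slide":[1,-0.6,80],"dr":[0,0,0],"jaw":0.5},
  {"slide":[1,-0.6,80],"dr":[0,0,0],"jaw":0.5},
  {"slide":[1,-0.6,80],"dr":[0,0,0],"jaw":0.5},
  {"slide":[1,-0.6,80],"dr":[0,0,0],"jaw":0.5},
], force=15)

```text
t: 11.75
tool_pos: [0.5039, -0.0211, 0.1893]
orientation: [2.218, 2.221, 0.003]
force: [-0.4, -0.4, 5.6]
opening: 0.0613
gripper_force: 15.0
```

```bash
python3 - <<'E'
from h import *
s=log();print(s['tool_pos'],s['opening'],s['gripper_force'],s['force']); print(plan(axes(0.2),[503.5,-20.5,21.5]))
E
```

```text
[ 0.50390871 -0.02112409  0.1893252 ] 0.06125918027050913 15.004225820302963 [-0.39320626 -0.44041124  5.56499925]
([0.6, -0.4, 0.8], [0.0032, 0.0009, -0.0024])
```

servo_tool([
  {"slide":[0,0,-10],"dr":[0,0,0],"jaw":0.5},
  {"slide":[0,0,-30],"dr":[0,0,0],"jaw":0.5},
  {"slide":[0,0,-60],"dr":[0,0,0],"jaw":0.5},
  {"slide":[0,0,-100],"dr":[0,0,0],"jaw":0.5},
  {"slide":[0,0,-140],"dr":[0,0,0],"jaw":0.5},
  {"slide":[0,0,-180],"dr":[0,0,0],"jaw":0.5},
  {"slide":[0,0,-215],"dr":[0,0,0],"jaw":0.5},
  {"slide":[0,0,-235],"dr":[0,0,0],"jaw":0.5},
  {"slide":[0,0,-240],"dr":[0,0,0],"jaw":0.5},
  {"slide":[0,0,-240],"dr":[0,0,0],"jaw":0.5},
])

```text
t: 12.75
tool_pos: [0.503, -0.0209, 0.4292]
orientation: [2.218, 2.22, 0.003]
force: [-0.2, 0.0, -0.8]
opening: 0.0619
gripper_force: 15.0
```

```bash
cat >> h.py <<'E'
def strip_in_tool(z0,z1,xm=100,ym=45,names=('top','scene'),save=None):
    s=read_state(); M=R.from_rotvec(s['orientation']).as_matrix(); t=np.array(s['tool_pos'])*1000
    for n in names:
        im,d,p,W=shoot(n); P=(W*1000-t)@M
        if save: cv2.imwrite('pics/%s_%s.png'%(save,n),im[...,::-1])
        m=(abs(P[...,0])<xm)&(abs(P[...,1])<ym)&(P[...,2]>z0)&(P[...,2]<z1)&(im[...,0]>1.2*im[...,1])
        q=P[m]
        if len(q)<20: print(n,len(q));continue
        print(n,len(q),np.percentile(q,[1,50,99],axis=0).round(1).tolist())
        for sg in(1,-1):
            e=q[(q[:,0]*sg>30)]
            if len(e)>5: print('  end',sg,e[:,0].min().round(1),e[:,0].max().round(1),'y',np.percentile(e[:,1],[2,98]).round(1),'z',np.median(e[:,2]).round(1))
E
python3 - <<'E'
from h import *
s=log();print(s['tool_pos'],s['opening'],s['gripper_force'],s['force'])
strip_in_tool(165,200,save='f')
Rr,o=house(591.2,226.9,12.6); M=axes(12.6,15)
print((Rr[:,0]-M[:,1]).round(3),(Rr[:,2]+M[:,2]).round(3))
for h in(80,15,0): print(h,plan(M,o+Rr@np.array([71,0,30.5+h])))
E
```

```text
[ 0.50303956 -0.02089215  0.42924042] 0.06192394451024445 14.999546706676483 [-0.16370653  0.03412217 -0.81115536]
top 387 [[-56.9, -30.0, 177.9], [57.6, -13.7, 181.9], [82.7, 11.8, 186.1]]
  end 1 41.4 83.0 y [-29.9   9.7] z 182.0
  end -1 -59.2 -40.7 y [-30.5  -6.5] z 181.8
scene 749 [[-76.1, -29.2, 178.0], [43.9, 6.3, 182.5], [83.9, 32.2, 189.4]]
  end 1 30.0 84.8 y [-28.2  31.2] z 182.3
  end -1 -80.1 -31.1 y [15.9 33.1] z 183.6
[0. 0. 0.] [0. 0. 0.]
80 ([231.8, 17.3, 18.5], [-0.2611, 0.029, -0.2176])
15 ([235.5, 33.8, 81.2], [-0.2611, 0.029, -0.2176])
0 ([236.3, 37.6, 95.7], [-0.2611, 0.029, -0.2176])
```

servo_tool([
  {"slide":[20,2,0],"dr":[-0.02,0,-0.02],"jaw":0.5},
  {"slide":[55,4,0],"dr":[-0.06,0.007,-0.05],"jaw":0.5},
  {"slide":[95,7,0],"dr":[-0.11,0.012,-0.09],"jaw":0.5},
  {"slide":[135,10,4],"dr":[-0.16,0.017,-0.13],"jaw":0.5},
  {"slide":[175,13,8],"dr":[-0.2,0.022,-0.17],"jaw":0.5},
  {"slide":[210,16,13],"dr":[-0.24,0.027,-0.2],"jaw":0.5},
  {"slide":[231,17,18.5],"dr":[-0.261,0.029,-0.2176],"jaw":0.5},
  {"slide":[231,17,18.5],"dr":[-0.261,0.029,-0.2176],"jaw":0.5},
  {"slide":[231,17,18.5],"dr":[-0.261,0.029,-0.2176],"jaw":0.5},
  {"slide":[231,17,18.5],"dr":[-0.261,0.029,-0.2176],"jaw":0.5},
])

```text
t: 13.85
tool_pos: [0.5198, 0.2092, 0.4092]
orientation: [1.852, 2.31, 0.303]
force: [0.3, -0.0, -1.1]
opening: 0.0616
gripper_force: 15.0
```

```bash
python3 - <<'E'
from h import *
s=log();print(s['tool_pos'],s['opening'],s['gripper_force'],abs(s['dq']).max())
strip_in_tool(165,200,save='g')
Rr,o=house(591.2,226.9,12.6); M=axes(12.6,15)
for h in(25,12,2,0,-2): print(h,plan(M,o+Rr@np.array([71,-1.2,31+h])))
E
```

```text
[0.51979418 0.20921499 0.40922865] 0.06163395113053981 14.999470710754395 0.009380051080602754
top 734 [[-79.2, -30.5, 177.7], [-45.9, -0.9, 182.2], [-3.1, 28.4, 186.6]]
  end -1 -79.5 -30.1 y [-29.9  28. ] z 182.1
scene 1124 [[-78.5, -26.9, 177.4], [-12.8, 11.3, 180.9], [81.0, 33.8, 188.3]]
  end 1 30.0 82.5 y [-26.4  33.5] z 181.0
  end -1 -79.8 -30.0 y [-26.3  32.8] z 180.8
25 ([0.8, -0.4, 56.0], [0.0019, 0.0015, -0.0012])
12 ([0.8, -0.4, 69.0], [0.0019, 0.0015, -0.0012])
2 ([0.8, -0.5, 79.0], [0.0019, 0.0015, -0.0012])
0 ([0.8, -0.5, 81.0], [0.0019, 0.0015, -0.0012])
-2 ([0.8, -0.5, 83.0], [0.0019, 0.0015, -0.0012])
```

servo_tool([
  {"slide":[1,-0.5,20],"dr":[0.002,0.0015,0],"jaw":0.5},
  {"slide":[1,-0.5,40],"dr":[0.002,0.0015,0],"jaw":0.5},
  {"slide":[1,-0.5,58],"dr":[0.002,0.0015,0],"jaw":0.5},
  {"slide":[1,-0.5,70],"dr":[0.002,0.0015,0],"jaw":0.5},
  {"slide":[1,-0.5,76],"dr":[0.002,0.0015,0],"jaw":0.5},
  {"slide":[1,-0.5,76],"dr":[0.002,0.0015,0],"jaw":0.5},
  {"slide":[1,-0.5,76],"dr":[0.002,0.0015,0],"jaw":0.5},
])

```text
t: 14.65
tool_pos: [0.5388, 0.2151, 0.3374]
orientation: [1.852, 2.312, 0.306]
force: [-0.1, 0.4, -0.6]
opening: 0.0614
gripper_force: 15.0
```

```bash
python3 - <<'E'
from h import *
s=log();print(s['tool_pos'],s['opening'],s['force'])
Rr,o=house(591.2,226.9,12.6); M=axes(12.6,15)
print(plan(M,o+Rr@np.array([71,-1.2,31])))
a=[]
for n,bx in(('top',(100,200,180,300)),('scene',(225,325,325,440))):
    im,d,p,W=shoot(n,'h_'+n); P=(W*1000-o)@Rr
    a.append(cv2.resize(im[bx[0]:bx[1],bx[2]:bx[3]],(400,400*(bx[1]-bx[0])//(bx[3]-bx[2])),interpolation=2))
    red=(im[...,0]>1.27*im[...,1])&(abs(P[...,2]-10)<20)&(abs(P[...,1])<88)&(P[...,0]>-5)&(P[...,0]<115)
    for y in(-70,-55,-40,40,55,70):
        m=red&(abs(P[...,1]-y)<5); q=P[m]; q=q[q[:,0].argsort()]
        e=q[q[:,2]<11.5]; f=q[q[:,2]>13.5]
        print(n,y,'eave x',np.percentile(e[:,0],[2,98]).round(1) if len(e)>3 else '', 'strip x',np.percentile(f[:,0],[2,98]).round(1) if len(f)>3 else '','z',np.median(e[:,2]).round(1),np.median(f[:,2]).round(1))
    f=P[red&(P[...,2]>13.5)&(P[...,0]>45)]; print(n,'strip y',np.percentile(f[:,1],[.5,99.5]).round(1))
    f=P[red&(P[...,2]<11.5)&(P[...,0]<35)&(P[...,0]>5)&(P[...,2]>5)]; print(n,'eave y',np.percentile(f[:,1],[.5,99.5]).round(1))
h=max(x.shape[0] for x in a); cv2.imwrite('pics/hh.png',np.hstack([np.pad(x,((0,h-x.shape[0]),(0,0),(0,0))) for x in a])[...,::-1])
E
```

```text
[0.53876878 0.2151187  0.33737071] 0.06143010763393243 [-0.07503111  0.44368265 -0.56855832]
([-1.1, -0.5, 5.8], [0.0012, -0.0007, -0.0])
top -70 eave x [ 1.3 39.4] strip x [42.6 98.6] z 6.9 21.8
top -55 eave x [ 2.9 38.8] strip x [41.7 98.7] z 6.9 21.8
top -40 eave x [ 2.4 39.6] strip x [41.9 98.9] z 7.7 21.7
top 40 eave x  strip x  z nan nan
top 55 eave x  strip x  z nan nan
top 70 eave x  strip x  z nan nan
top strip y [-79.2 -15.1]
top eave y [-81.3 -18.3]
scene -70 eave x [ 5.9 22.4] strip x [ 42.1 104.5] z 8.3 23.0
scene -55 eave x [ 4.8 24.8] strip x [ 44.7 104.8] z 7.9 23.0
scene -40 eave x [ 4.5 25.1] strip x [ 42.5 103.7] z 8.2 23.0
scene 40 eave x  strip x [ 76.7 105.3] z 11.4 22.5
scene 55 eave x  strip x [ 51.2 105.3] z 9.7 23.3
scene 70 eave x [  4.6 112.2] strip x [ 46.6 104.8] z 8.0 22.8
scene strip y [-78.9  82.1]
scene eave y [-80.6  79.4]
  return _methods._mean(a, axis=axis, dtype=dtype,
  ret = ret.dtype.type(ret / rcount)
```

View pics/hh.png

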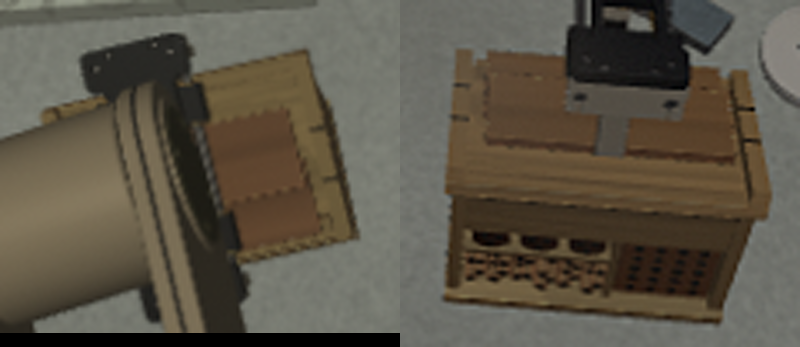

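The crops show the strip hovering parallel over the eave strip, from (210,120) to (300,200) in the left crop. In both cameras it sits about 2 mm too far to +y, and its bottom edge is on x≈40. I'll correct and lower.

servo_tool([
  {"slide":[-2.1,-0.2,0],"dr":[0.001,0,0],"jaw":0.5},
  {"slide":[-2.1,-0.2,2.5],"dr":[0.001,0,0],"jaw":0.5},
  {"slide":[-2.1,-0.2,4.5],"dr":[0.001,0,0],"jaw":0.5},
  {"slide":[-2.1,-0.2,5.5],"dr":[0.001,0,0],"jaw":0.5},
  {"slide":[-2.1,-0.2,5.5],"dr":[0.001,0,0],"jaw":0.5},
  {"slide":[-2.1,-0.2,5.5],"dr":[0.001,0,0],"jaw":0.5},
])

```text
t: 15.35
tool_pos: [0.5402, 0.2135, 0.3311]
orientation: [1.853, 2.313, 0.304]
force: [-0.9, -0.1, -0.8]
opening: 0.0616
gripper_force: 15.0
```

servo_tool([
  {"slide":[0,0,0.5],"dr":[0,0,0],"jaw":0.5},
  {"slide":[0,0,1],"dr":[0,0,0],"jaw":0.5},
  {"slide":[0,0,1],"dr":[0,0,0],"jaw":0.5},
])

```text
t: 15.65
tool_pos: [0.5404, 0.2135, 0.3307]
orientation: [1.852, 2.313, 0.304]
force: [-3.9, -0.8, 4.0]
opening: 0.0615
gripper_force: 15.0
```

```bash
cat > chk.py <<'E'
from h import *
import warnings; warnings.filterwarnings('ignore')
def chk(lo,hi,x0,x1,ez=8,tz=16):
    s=log();print(s['tool_pos'],s['opening'],s['force'])
    Rr,o=house(591.2,226.9,12.6)
    for n in('top','scene'):
        im,d,p,W=shoot(n); P=(W*1000-o)@Rr; mid=(ez+tz)/2
        red=(im[...,0]>1.27*im[...,1])&(abs(P[...,2]-mid)<14)&(abs(P[...,1])<88)&(P[...,0]>lo)&(P[...,0]<hi)
        for y in(-70,-50,50,70):
            q=P[red&(abs(P[...,1]-y)<7)]; e=q[q[:,2]<mid]; f=q[q[:,2]>mid+1]
            g=lambda v:(np.percentile(v[:,0],[2,98]).round(1).tolist(),np.median(v[:,2]).round(1)) if len(v)>8 else None
            print(n,y,'below',g(e),'strip',g(f))
        for a,b in((lo,x0-4),(x0+4,x1)):
            f=P[red&(P[...,0]>a)&(P[...,0]<b)]; print(n,'y ext',np.percentile(f[:,1],[.5,99.5]).round(1) if len(f) else '')
E
python3 -c "
from chk import *
chk(3,110,40,98)"
```

```text
[0.54042317 0.21351391 0.33068398] 0.06152145537395569 [-3.8749812  -0.84893528  4.04377905]
top -70 below ([4.4, 92.1], np.float64(7.5)) strip ([41.2, 98.2], np.float64(15.5))
top -50 below ([4.5, 89.1], np.float64(7.1)) strip ([41.0, 97.9], np.float64(15.1))
top 50 below None strip None
top 70 below None strip None
top y ext [-81.5 -21.1]
top y ext [-81.3 -17.3]
scene -70 below ([6.4, 102.7], np.float64(8.4)) strip ([41.8, 102.2], np.float64(16.0))
scene -50 below ([3.9, 102.0], np.float64(8.5)) strip ([44.2, 102.2], np.float64(16.0))
scene 50 below ([29.0, 107.5], np.float64(9.8)) strip ([50.1, 102.8], np.float64(15.7))
scene 70 below ([4.6, 103.1], np.float64(8.8)) strip ([41.8, 103.2], np.float64(16.0))
scene y ext [-80.3  86. ]
scene y ext [-81.2  85. ]
```

The strip is on the eave strip, but about 1 mm below the line. I'll nudge it up the slope by 1.2 mm, seat it, then release.

servo_tool([
  {"slide":[0,0,-1.5],"dr":[0,0,0],"jaw":0.5},
  {"slide":[0,1.2,-1.5],"dr":[0,0,0],"jaw":0.5},
  {"slide":[0,1.2,-0.5],"dr":[0,0,0],"jaw":0.5},
  {"slide":[0,1.2,0.2],"dr":[0,0,0],"jaw":0.5},
  {"slide":[0,1.2,0.2],"dr":[0,0,0],"jaw":0.5},
  {"slide":[0,1.2,0.2],"dr":[0,0,0],"jaw":0.2},
  {"slide":[0,1.2,0.2],"dr":[0,0,0],"jaw":0.2},
  {"slide":[0,1.2,0.2],"dr":[0,0,0],"jaw":0.2},
  {"slide":[0,1.2,-5],"dr":[0,0,0],"jaw":0.2},
  {"slide":[0,1.2,-20],"dr":[0,0,0],"jaw":0.2},
  {"slide":[0,1.2,-50],"dr":[0,0,0],"jaw":0.2},
  {"slide":[0,1.2,-90],"dr":[0,0,0],"jaw":0.2},
  {"slide":[0,1.2,-110],"dr":[0,0,0],"jaw":0.2},
])

```text
t: 17.05
tool_pos: [0.5136, 0.2075, 0.4422]
orientation: [1.85, 2.31, 0.311]
force: [0.3, -0.8, 0.1]
opening: 0.0742
gripper_force: 0.0
```

```bash
python3 -c "
from chk import *
print(plan(axes(-92.4),[648.5,-106,120]));print(plan(axes(87.6),[648.5,-106,120])); print(log()['q'].round(2))"
```

```text
([-335.6, 20.0, 166.0], [0.1867, -0.2453, 1.8207])
([-335.6, 20.0, 166.0], [0.2284, 0.1738, -1.3003])
[ 0.3  -0.14  1.7  -0.02  1.31  0.08]
```

servo_tool([
  {"slide":[-30,2,0],"dr":[0.02,0.016,-0.12],"jaw":0.2},
  {"slide":[-70,4,0],"dr":[0.045,0.035,-0.26],"jaw":0.2},
  {"slide":[-110,6,10],"dr":[0.07,0.053,-0.4],"jaw":0.2},
  {"slide":[-150,8,30],"dr":[0.095,0.072,-0.54],"jaw":0.2},
  {"slide":[-195,11,60],"dr":[0.12,0.09,-0.68],"jaw":0.2},
  {"slide":[-235,14,90],"dr":[0.145,0.11,-0.82],"jaw":0.2},
  {"slide":[-275,16,120],"dr":[0.17,0.128,-0.96],"jaw":0.2},
  {"slide":[-310,18,145],"dr":[0.194,0.147,-1.1],"jaw":0.2},
  {"slide":[-335.6,20,166],"dr":[0.218,0.165,-1.24],"jaw":0.2},
  {"slide":[-335.6,20,166],"dr":[0.2284,0.1738,-1.3003],"jaw":0.2},
  {"slide":[-335.6,20,166],"dr":[0.2284,0.1738,-1.3003],"jaw":0.2},
  {"slide":[-335.6,20,166],"dr":[0.2284,0.1738,-1.3003],"jaw":0.2},
])

```text
t: 18.25
tool_pos: [0.6482, -0.1061, 0.2828]
orientation: [-0.069, -3.137, 0.003]
force: [-0.6, -0.1, 0.5]
opening: 0.0746
gripper_force: 0.0
```

```bash
python3 -c "
from chk import *
chk(3,110,40,98); print(plan(axes(87.6),[648.5,-106,21.5]))"
```

```text
[ 0.64823855 -0.10613651  0.28282754] 0.07456027665869212 [-0.58003603 -0.08445666  0.50880817]
top -70 below ([4.5, 84.3], np.float64(7.1)) strip ([42.7, 99.0], np.float64(15.6))
top -50 below ([4.3, 85.1], np.float64(7.1)) strip ([42.5, 99.6], np.float64(15.2))
top 50 below ([4.0, 98.1], np.float64(7.2)) strip ([41.9, 99.6], np.float64(15.3))
top 70 below ([4.9, 88.1], np.float64(7.0)) strip ([43.1, 99.8], np.float64(15.6))
top y ext [-80.9  80.5]
top y ext [-81.1  81.3]
scene -70 below ([7.4, 103.9], np.float64(8.9)) strip ([42.3, 105.1], np.float64(16.5))
scene -50 below ([4.6, 105.0], np.float64(8.9)) strip ([43.6, 104.6], np.float64(16.4))
scene 50 below ([6.7, 104.3], np.float64(8.8)) strip ([42.9, 105.5], np.float64(16.0))
scene 70 below ([5.1, 106.3], np.float64(8.2)) strip ([42.8, 104.7], np.float64(15.8))
scene y ext [-78.4  83.7]
scene y ext [-80.5  85.2]
([-0.6, -0.0, 94.6], [-0.0021, -0.0031, -0.001])
```

The middle strip lies flat, centred and square, with its bottom edge on the line (roof x centre 71.0, y extent ±81). Now I'll grasp the top strip.

servo_tool([
  {"slide":[-0.5,0,30],"dr":[-0.002,-0.003,0],"jaw":0.2},
  {"slide":[-0.5,0,60],"dr":[-0.002,-0.003,0],"jaw":0.2},
  {"slide":[-0.5,0,82],"dr":[-0.002,-0.003,0],"jaw":0.2},
  {"slide":[-0.5,0,91],"dr":[-0.002,-0.003,0],"jaw":0.2},
  {"slide":[-0.5,0,94.5],"dr":[-0.002,-0.003,0],"jaw":0.2},
  {"slide":[-0.5,0,94.5],"dr":[-0.002,-0.003,0],"jaw":0.2},
  {"slide":[-0.5,0,94.5],"dr":[-0.002,-0.003,0],"jaw":0.6},
  {"slide":[-0.5,0,94.5],"dr":[-0.002,-0.003,0],"jaw":0.6},
  {"slide":[-0.5,0,94.5],"dr":[-0.002,-0.003,0],"jaw":0.6},
  {"slide":[-0.5,0,94.5],"dr":[-0.002,-0.003,0],"jaw":0.6},
  {"slide":[-0.5,0,94.5],"dr":[-0.002,-0.003,0],"jaw":0.6},
], force=15)

```text
t: 19.45
tool_pos: [0.6481, -0.1066, 0.1876]
orientation: [-0.066, -3.139, 0.0]
force: [-0.1, 0.2, 3.4]
opening: 0.0476
gripper_force: 15.0
```

servo_tool([
  {"slide":[0,0,-10],"dr":[0,0,0],"jaw":0.6},
  {"slide":[0,0,-30],"dr":[0,0,0],"jaw":0.6},
  {"slide":[0,0,-60],"dr":[0,0,0],"jaw":0.6},
  {"slide":[0,0,-100],"dr":[0,0,0],"jaw":0.6},
  {"slide":[0,0,-140],"dr":[0,0,0],"jaw":0.6},
  {"slide":[0,0,-180],"dr":[0,0,0],"jaw":0.6},
  {"slide":[0,0,-220],"dr":[0,0,0],"jaw":0.6},
  {"slide":[0,0,-250],"dr":[0,0,0],"jaw":0.6},
  {"slide":[0,0,-250],"dr":[0,0,0],"jaw":0.6},
  {"slide":[0,0,-250],"dr":[0,0,0],"jaw":0.6},
])

```text
t: 20.45
tool_pos: [0.6485, -0.1066, 0.4382]
orientation: [-0.066, -3.14, 0.001]
force: [-0.2, -0.2, -1.7]
opening: 0.0476
gripper_force: 15.0
```

```bash
python3 - <<'E'
from h import *
s=log();print(s['tool_pos'],s['opening'],s['gripper_force'],s['force'],s['q'].round(2))
strip_in_tool(165,200,ym=32)
Rr,o=house(592,227,12.6); M=axes(12.6,15)
for h in(60,6): print(h,plan(M,o+Rr@np.array([104,0,39+h])))
E
```

```text
[ 0.64848554 -0.10656921  0.43819868] 0.047616963290391716 14.999241828918457 [-0.24583286 -0.18904587 -1.67156811] [-0.24  0.27  1.26 -0.    1.6  -1.77]
top 697 [[-6.8, -21.7, 176.6], [43.1, 1.1, 180.1], [81.1, 24.3, 184.2]]
  end 1 30.2 81.7 y [-21.3  24.3] z 180.1
scene 837 [[-82.8, -23.2, 176.7], [-38.2, -0.2, 181.3], [22.4, 25.0, 187.1]]
  end 1 37.0 76.6 y [-22.  -20.1] z 181.2
  end -1 -83.9 -30.0 y [-21.6  24.8] z 181.5
60 ([107.0, 320.9, 30.0], [-0.2262, -0.1762, 1.3003])
6 ([93.2, 324.4, 82.1], [-0.2262, -0.1762, 1.3003])
```

servo_tool([
  {"slide":[8,24,0],"dr":[-0.015,-0.012,0.09],"jaw":0.6},
  {"slide":[18,55,0],"dr":[-0.035,-0.027,0.2],"jaw":0.6},
  {"slide":[29,88,2],"dr":[-0.058,-0.045,0.33],"jaw":0.6},
  {"slide":[40,121,5],"dr":[-0.08,-0.062,0.46],"jaw":0.6},
  {"slide":[51,154,8],"dr":[-0.103,-0.08,0.59],"jaw":0.6},
  {"slide":[62,187,11],"dr":[-0.125,-0.098,0.72],"jaw":0.6},
  {"slide":[73,220,15],"dr":[-0.148,-0.115,0.85],"jaw":0.6},
  {"slide":[84,253,20],"dr":[-0.17,-0.133,0.98],"jaw":0.6},
  {"slide":[95,285,25],"dr":[-0.193,-0.15,1.11],"jaw":0.6},
  {"slide":[103,308,28],"dr":[-0.212,-0.165,1.22],"jaw":0.6},
  {"slide":[107,321,30],"dr":[-0.2262,-0.1762,1.3003],"jaw":0.6},
  {"slide":[107,321,30],"dr":[-0.2262,-0.1762,1.3003],"jaw":0.6},
  {"slide":[107,321,30],"dr":[-0.2262,-0.1762,1.3003],"jaw":0.6},
])

```text
t: 21.85
tool_pos: [0.5546, 0.2185, 0.4057]
orientation: [1.848, 2.315, 0.302]
force: [0.8, -0.8, 0.1]
opening: 0.0477
gripper_force: 15.0
```

```bash
python3 - <<'E'
from h import *
s=log();print(s['tool_pos'],s['opening'],abs(s['dq']).max())
strip_in_tool(165,200,ym=32)
Rr,o=house(592,227,12.6); M=axes(12.6,15)
for h in(6,): print(h,plan(M,o+Rr@np.array([104,0,39+h])))
E
```

```text
[0.55462433 0.21850403 0.40565644] 0.04765723352531337 0.02387071706627271
top 569 [[-80.9, -25.1, 175.8], [-47.5, -1.5, 180.0], [-14.4, 21.5, 184.8]]
  end -1 -81.4 -30.0 y [-23.9  21. ] z 180.0
scene 902 [[-81.4, -21.4, 175.8], [-19.9, 10.9, 179.1], [78.6, 26.8, 186.7]]
  end 1 30.3 79.9 y [-21.7  26.7] z 179.6
  end -1 -82.9 -30.1 y [-20.5  25.9] z 178.9
6 ([1.0, -0.7, 54.5], [0.0009, 0.0016, 0.0016])
```

servo_tool([
  {"slide":[1,-0.7,15],"dr":[0.001,0.0015,0.0015],"jaw":0.6},
  {"slide":[1,-0.7,32],"dr":[0.001,0.0015,0.0015],"jaw":0.6},
  {"slide":[1,-0.7,46],"dr":[0.001,0.0015,0.0015],"jaw":0.6},
  {"slide":[1,-0.7,53],"dr":[0.001,0.0015,0.0015],"jaw":0.6},
  {"slide":[1,-0.7,54.5],"dr":[0.001,0.0015,0.0015],"jaw":0.6},
  {"slide":[1,-0.7,54.5],"dr":[0.001,0.0015,0.0015],"jaw":0.6},
  {"slide":[1,-0.7,54.5],"dr":[0.001,0.0015,0.0015],"jaw":0.6},
])

```text
t: 22.65
tool_pos: [0.5682, 0.2226, 0.3551]
orientation: [1.853, 2.31, 0.308]
force: [-1.2, 0.1, 0.1]
opening: 0.0475
gripper_force: 15.0
```

```bash
python3 -c "
from chk import *
chk(43,145,80,125,16,30)
Rr,o=house(592,227,12.6); print(plan(axes(12.6,15),o+Rr@np.array([104,0,39])))"
```

```text
[0.56823705 0.22263533 0.35513825] 0.04749569367920741 [-1.20749501  0.09433135  0.120624  ]
top -70 below ([43.7, 80.9], np.float64(14.9)) strip ([83.1, 126.5], np.float64(33.0))
top -50 below ([44.3, 81.1], np.float64(15.2)) strip ([82.1, 126.5], np.float64(33.1))
top 50 below None strip None
top 70 below None strip None
top y ext [-81.3 -15.2]
top y ext [-80.8 -14. ]
scene -70 below ([44.3, 143.0], np.float64(15.8)) strip ([85.6, 131.1], np.float64(34.2))
scene -50 below ([44.4, 142.5], np.float64(15.6)) strip ([83.5, 131.9], np.float64(34.0))
scene 50 below ([119.6, 142.5], np.float64(12.8)) strip ([96.4, 133.0], np.float64(33.0))
scene 70 below ([44.2, 143.3], np.float64(15.1)) strip ([85.4, 131.6], np.float64(33.5))
scene y ext [-81.5  80.6]
scene y ext [-80.9  82.2]
([-1.0, -0.7, 7.6], [0.003, -0.0005, -0.0011])
```

servo_tool([
  {"slide":[-0.7,-0.5,3],"dr":[0.002,0,0],"jaw":0.6},
  {"slide":[-0.7,-0.5,6],"dr":[0.002,0,0],"jaw":0.6},
  {"slide":[-0.7,-0.5,7.5],"dr":[0.002,0,0],"jaw":0.6},
  {"slide":[-0.7,-0.5,8.2],"dr":[0.002,0,0],"jaw":0.6},
  {"slide":[-0.7,-0.5,8.2],"dr":[0.002,0,0],"jaw":0.6},
  {"slide":[-0.7,-0.5,8.2],"dr":[0.002,0,0],"jaw":0.6},
])

```text
t: 23.35
tool_pos: [0.5698, 0.2222, 0.3464]
orientation: [1.854, 2.312, 0.304]
force: [0.8, 0.3, -0.2]
opening: 0.0478
gripper_force: 15.0
```

```bash
python3 -c "
from chk import *
chk(43,145,80,125,16,24)"
```

```text
[0.56980023 0.22224483 0.34638353] 0.04776935106049405 [ 0.78135662  0.27970656 -0.23125187]
top -70 below ([43.8, 79.6], np.float64(15.0)) strip ([81.9, 125.0], np.float64(24.2))
top -50 below ([44.2, 79.9], np.float64(15.0)) strip ([82.0, 124.5], np.float64(24.0))
top 50 below None strip None
top 70 below None strip None
top y ext [-81.1 -17.4]
top y ext [-81.  -15.2]
scene -70 below ([43.5, 143.0], np.float64(16.0)) strip ([83.8, 130.0], np.float64(25.1))
scene -50 below ([44.5, 142.4], np.float64(16.1)) strip ([83.6, 130.2], np.float64(25.0))
scene 50 below ([126.6, 144.1], np.float64(12.8)) strip ([93.9, 131.1], np.float64(25.0))
scene 70 below ([45.1, 142.8], np.float64(15.7)) strip ([81.6, 130.8], np.float64(24.5))
scene y ext [-79.8  80.7]
scene y ext [-81.4  80.5]
```

servo_tool([
  {"slide":[0,0.8,0],"dr":[0,0,0],"jaw":0.6},
  {"slide":[0,0.8,0.5],"dr":[0,0,0],"jaw":0.6},
  {"slide":[0,0.8,1.2],"dr":[0,0,0],"jaw":0.6},
  {"slide":[0,0.8,1.2],"dr":[0,0,0],"jaw":0.6},
])

```text
t: 23.85
tool_pos: [0.5709, 0.2225, 0.3457]
orientation: [1.854, 2.311, 0.305]
force: [-1.6, -0.4, 1.7]
opening: 0.0478
gripper_force: 15.0
```

Light contact at 2.4 N. Press a touch more, release and retreat.

servo_tool([
  {"slide":[0,0,0.5],"dr":[0,0,0],"jaw":0.6},
  {"slide":[0,0,0.5],"dr":[0,0,0],"jaw":0.6},
  {"slide":[0,0,0.5],"dr":[0,0,0],"jaw":0.36},
  {"slide":[0,0,0.5],"dr":[0,0,0],"jaw":0.36},
  {"slide":[0,0,0.5],"dr":[0,0,0],"jaw":0.36},
  {"slide":[0,0,-5],"dr":[0,0,0],"jaw":0.36},
  {"slide":[0,0,-20],"dr":[0,0,0],"jaw":0.36},
  {"slide":[0,0,-50],"dr":[0,0,0],"jaw":0.36},
  {"slide":[0,0,-90],"dr":[0,0,0],"jaw":0.36},
  {"slide":[-40,0,-110],"dr":[0,0,0],"jaw":0.36},
  {"slide":[-90,0,-110],"dr":[0,0,0],"jaw":0.36},
  {"slide":[-140,0,-110],"dr":[0,0,0],"jaw":0.36},
  {"slide":[-190,0,-110],"dr":[0,0,0],"jaw":0.36},
  {"slide":[-240,0,-110],"dr":[0,0,0],"jaw":0.36},
  {"slide":[-270,0,-110],"dr":[0,0,0],"jaw":0.36},
  {"slide":[-270,0,-110],"dr":[0,0,0],"jaw":0.36},
  {"slide":[-270,0,-110],"dr":[0,0,0],"jaw":0.36},
])

```text
t: 25.55
tool_pos: [0.6016, -0.0478, 0.4526]
orientation: [1.855, 2.31, 0.305]
force: [-0.3, -0.1, -0.9]
opening: 0.0596
gripper_force: 0.0
```

```bash
python3 -c "
from chk import *
chk(43,145,80,125,16,24); chk(3,80,40,78,8,16)
for n in('top',): shoot(n,'fin_'+n)
im=cv2.imread('pics/fin_top.png'); im2=shoot('scene')[0][...,::-1]
a=cv2.resize(im[100:200,180:300],None,fx=3.3,fy=3.3,interpolation=2);b=cv2.resize(im2[225:325,325:445],None,fx=3.3,fy=3.3,interpolation=2)
c=cv2.resize(im[40:300],None,fx=1.2,fy=1.2)[:,:768]; t=np.hstack([a,b]); t=np.pad(t,((0,0),(0,0),(0,0)))[:,:768] if t.shape[1]>768 else t
cv2.imwrite('pics/fin.png',np.vstack([t,c[:600-t.shape[0]]]))"
```

```text
[ 0.60160935 -0.04781073  0.45257137] 0.05955164476180333 [-0.33053553 -0.07028271 -0.86546834]
top -70 below ([43.6, 100.6], np.float64(15.0)) strip ([82.6, 126.1], np.float64(23.5))
top -50 below ([44.3, 107.8], np.float64(15.0)) strip ([82.2, 125.6], np.float64(24.0))
top 50 below ([43.6, 106.3], np.float64(15.0)) strip ([80.6, 126.9], np.float64(23.6))
top 70 below ([43.7, 115.1], np.float64(15.2)) strip ([80.8, 126.6], np.float64(23.5))
top y ext [-81.   80.7]
top y ext [-80.7  80.5]
scene -70 below ([46.6, 144.0], np.float64(15.7)) strip ([86.7, 130.4], np.float64(24.1))
scene -50 below ([44.8, 142.1], np.float64(16.1)) strip ([83.7, 130.9], np.float64(24.2))
scene 50 below ([44.2, 142.8], np.float64(15.8)) strip ([84.5, 132.1], np.float64(24.2))
scene 70 below ([44.2, 143.8], np.float64(15.7)) strip ([85.3, 131.9], np.float64(24.1))
scene y ext [-79.8  80.2]
scene y ext [-80.6  82.5]
[ 0.60155379 -0.0462854   0.45227792] 0.05987531858936225 [0.61137856 0.47421945 0.63136864]
top -70 below ([4.1, 55.7], np.float64(7.4)) strip ([42.2, 78.5], np.float64(15.4))
top -50 below ([4.5, 65.5], np.float64(7.9)) strip ([42.6, 79.4], np.float64(15.2))
top 50 below ([4.3, 71.9], np.float64(7.4)) strip ([42.0, 78.7], np.float64(15.8))
top 70 below ([4.1, 68.1], np.float64(7.3)) strip ([42.7, 78.8], np.float64(15.3))
top y ext [-81.2  79.9]
top y ext [-81.1  81.3]
scene -70 below ([5.0, 32.5], np.float64(8.1)) strip ([43.6, 72.6], np.float64(16.1))
scene -50 below ([4.9, 35.8], np.float64(8.4)) strip ([40.5, 72.4], np.float64(15.9))
scene 50 below ([5.0, 33.6], np.float64(8.1)) strip ([43.5, 74.1], np.float64(16.3))
scene 70 below ([4.1, 31.8], np.float64(8.0)) strip ([43.0, 73.3], np.float64(16.1))
scene y ext [-78.4  84.9]
scene y ext [-79.7  86.3]
```

View pics/fin.png

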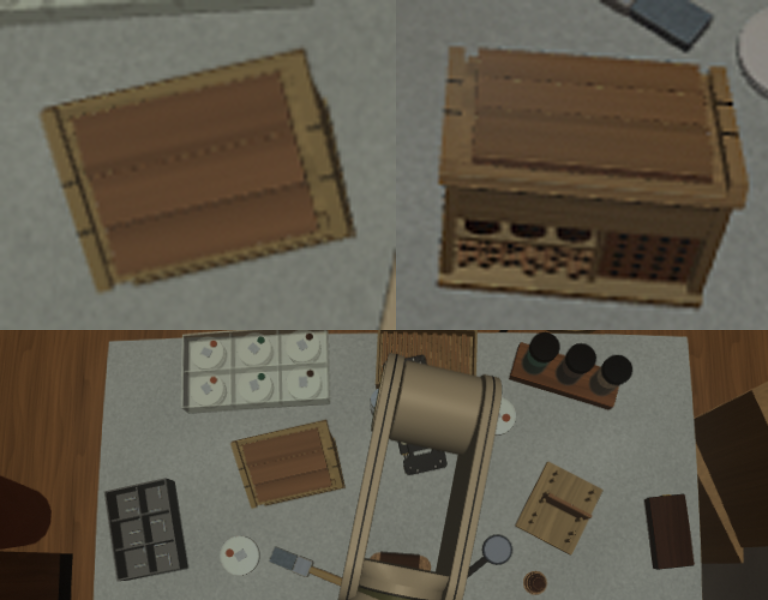

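The final view shows both strips flat and centred between the trims, with their bottom edges at the ticks: (70,183)/(315,127) and (85,232)/(328,178) in the top crop. The offcut is still in the rack at (567,508). Handing in.

```bash
python3 -c "
from plant import close_job; print(close_job())"
```

```text
the job is handed in; nothing more can be done
None
```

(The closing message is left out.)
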